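# Raise the loading-bay shutter with the hold-to-run key

### The job

Let a customer into the loading bay: take the square-headed shutter key out of the key stand, push it fully home in the key switch on the grey control box (its pins are stiff, so wiggle it if it catches), then turn it a quarter turn clockwise, seen from above. The switch is sprung and the shutter runs only while the key is held over, so finish still gripping the key, home and turned; leave the other two keys in the stand and everything else on the desk where it is.

Things in the scene. Friction and masses are not known exactly. Their poses are not given: they have to be found in the camera images.
- key_square: the shutter key: flat steel blade, rectangular black head, standing blade down in the key stand. Origin at the blade's tip; z up through the head, x along the width, y along the thickness of blade and head. Blade 10 mm wide, 4 mm thick, 30 mm long, toothed on both narrow edges, tip narrowed; at z = 30 mm a steel collar, 20 mm in diameter, stops it. Fits either way round. 28 to 46 g
- key_head (a point): centre of the shutter key's head, 54 mm above the blade's tip. The head is 32 mm wide (x), 10 mm thick (y), 30 mm tall (39 to 69 mm above the tip); grip it across the 10 mm. Between collar and head a round neck 11 mm thick
- key_disc: a key for something else: same blade and collar, black head a disc 24 mm in diameter, 10 mm thick; in the same stand, origin and axes as for the shutter key. To be left there
- key_slim: another key for something else: same blade and collar, black head only 14 mm wide, 10 mm thick, 30 mm tall; in the same stand, origin and axes as for the shutter key. To be left there
- key_stand: fixed dark wooden block 122 mm (x) by 44 mm (y), 40 mm high, three upright slots 38 mm apart along its x. Origin: centre of its underside. A key hangs in a slot by its collar, which rests on the block's top: the blade is 30 mm deep in the slot with about 0.6 mm play all round, its width along the row. Which key stands in which slot varies
- keyhole (a point): centre of the keyhole's mouth on the flat face of the brass plug, 66 mm above the desk; z up, x = long side of the slot at rest. Slot 11.4 by 5 mm, deeper than the blade, with a lead-in bevelled 2.5 mm all round. The point stays put when the plug turns. Round the plug a steel ring, 24 mm inner and 37 mm outer diameter, stands 3 mm above the face
- plug_face (a point): the same point on the turning plug. Two sprung pins grip the blade 9 and 18 mm below the face and a spring plunger pushes back over the last 5 mm: pushing it in takes up to about 10 N. When it catches, twist it a few degrees to and fro while pushing. Home: collar on the face, blade 30 mm in; only within about 1.5 mm of that can the plug turn
- lock_plug (a joint): turn of the plug, rad: 0 at rest, grows clockwise seen from above to a stop at 1.47. The key has some play in the slot, so the plug lags 0.1 to 0.2 rad behind the hand. A spring turns it back (0.02 N m at rest, 0.09 N m at the stop)
- switch_box: the shutter control box, fixed on the desk: grey, 88 mm (x) by 124 mm (y), 60 mm high, aluminium face plate. The key switch stands 20 mm to the +y side of its centre, a small clear lamp, 73 mm high, 30 mm to the -y side. Origin: centre of its underside
- screen_edge (a point): lower left corner of the staff screen, fixed before the robot; keep the arm clear of it. From this point the upright panel (15 mm thick, 340 mm tall, to 515 mm above the desk) runs 540 mm along the point's own -y axis, to the right and towards the robot, so it stands between the right side of the desk and the work: pass above it
- unit_key: a customer's unit key and plastic tag lying flat, 138 x 34 x 4 mm; bystander, origin under its centre
- padlock: brass padlock lying on its face, 72 x 45 x 21 mm; bystander, origin under its centre
- pen: black pen lying flat, 138 mm long along its y, 14 mm high; bystander, origin under its centre
- tape_measure: pocket tape measure, 34 x 83 x 67 mm; bystander, origin under its centre

How it is judged:
On the way, in this order (a step that is already met when the one before it is completed fails the run):
1. the shutter key is pushed home in the key switch while the plug is still at rest (z of key_square in the frame of keyhole below -0.0275 m and horizontal distance between key_square and keyhole below 0.003 m and angle between key_square's own z axis and vertical below 0.12 rad and value of joint lock_plug below 0.4 rad), for 0.1 s.
2. the key has turned the plug a quarter turn clockwise (value of joint lock_plug above 1.2 rad and z of key_square in the frame of keyhole below -0.0265 m), for 0.2 s.
At the end, for the whole second after the job is handed in: The fingers still grip the shutter key (over 2 N); its blade is at least 26.5 mm into the keyhole, within 3 mm of its centre and upright (within 0.12 rad); the plug is held turned clockwise by more than 1.2 rad; the other two keys hang in the stand (tips below 20 mm) (all of step 2 and horizontal distance between key_square and keyhole below 0.003 m and angle between key_square's own z axis and vertical below 0.12 rad and contact force between the fingers and key_square above 2 N and height (world z) of each of key_disc, key_slim below 0.02 m); the arm keeps its last pose, push and grip.
It fails at once if one of the other keys is pulled out of the stand (height (world z) of any of key_disc, key_slim above 0.035 m).
It fails at once if something else on the desk is pushed more than 3 cm (distance of any of unit_key, padlock, pen, tape_measure from where it was at the start of the episode above 0.03 m).
It also fails if it takes over 54 s, if anything falls off the work surface, if the arm or the gripper's body presses on something with over 40 N, if the wrist force passes 120 N, or if a joint passes its speed limit or range.

### The arm

A 6-joint arm with a two-finger parallel gripper is mounted at the origin on a cart in front of the work surface, level with it; the furniture and walls round the work are solid. World frame = base frame: x ahead of the robot, y to its left, z up, the work surface at z = 0. Lengths are in m, angles in rad, forces in N, time in s.
With the tool pointing down it reaches from about 0.375 to 0.975 m from the base axis. Payload 3.8 kg.
Tool frame: the origin (TCP) lies midway between the tips of the shut fingers; the grasp point (between the pads) lies 19 mm behind it; z points along the fingers, y is the line along which they close (so a half turn about z gives the same grasp; the last joint's range is limited). The gripper opens to 85 mm and grips with 20 to 120 N. Pads are 22 mm wide; open, the fingers measure 114 mm over their backs; the gripper's body (76 mm by 85 mm) begins 54 mm behind the grasp point. The pads swing forward as they close: fully open they stand 13 mm farther back than shut.
Start: joints at [-1.302, 0.264, 1.604, -0, 1.274, -0.037], TCP at [0.203, -0.644, 0.231] pointing down, gripper open.
Joint ranges: [-2.63, 2.63], [-0.94, 2.18], [0.31, 2.57], [-1.31, 4.45], [0, 2.66], [-2.55, 2.55]. Speed limits (rad/s): [2.57, 2.57, 3.14, 3.14, 3.14, 3.14].

### API

Orientations are given as a rotation vector (axis times angle).
In Python, from workcell import bot gives the robot as it stands.
- The arm moves only by the tool step_arm, never from a script. Its argument "motion" is a list of rows, each a list of 5 numbers: the finger opening in cm, from 0 to 8.54, then the shift along the tool's x, y, z in cm, then the turn about the tool's z in degrees. In form: [[claw, dx, dy, dz, twist], ...]. A call has 1 to 20 rows; each row is the pose to reach, as a shift and turn from the pose commanded when the call began, along the tool's axes at that moment; what a row does not reach only later rows make up. A row lasts 1/10 s, in which the tool goes at most 50 mm and 8.59 degrees, less where a joint would pass 70% of its speed; a pose out of reach is approached as far as the arm can. A call with a gripper value outside its range is refused whole. The fingers move at their own pace and stop on an object; "force" is the grip in N (left out, the last holds). Time passes only in rows, so rows that repeat a pose let the fingers close. It gives the time, the measured TCP pose, the force, the opening and the grip force at its end, in the units of the state.
- bot.read_state(): the state, without advancing time (a new reading comes with each control period).
- bot.read_camera(name): name is "scene" or "side" or "wrist"; returns (picture, depth): 384x512x3 uint8, red, green, blue; 384x512 float32, m along the optical axis (not along the pixel's ray), 0 where there is no reading.
- bot.calibration(name): a dict with "mtx" (3x3 intrinsics, pixels), "origin" and "orientation" of the camera in the world; the wrist camera has in their place "T_tool_cam" (4x4, takes a point from camera to tool coordinates, whose origin is the TCP and whose axes are the flange's). Camera axes: x right, y up, looking along -z (the intrinsics and any distortion apply to the point x, -y, -z); pixel columns grow to the right and rows downward; lengths in m; the calibration is good to about 2 mm. A picture is of the moment at which its call begins: read the wrist's pose just before it. calibration takes no time and is no camera call.
- bot.finish_job(): hands the job in; it is judged then, once.
The state is a dict: "time": time; "q": joint angles; "joint_vel": joint speeds; "joint_torque": joint torques, N m; "tool_pos": TCP position; "tcp_rot": TCP orientation; "wrist_force": force on the tool from outside, world axes, zero at the start; "torque": the same for the moment, N m; "width": opening from 0.0 (shut) to 1.0 (fully open); "grip_force": force on a finger pad.
Only numpy, scipy, OpenCV 4.12 (cv2) and the standard library are available. Lean on these libraries where they do the work, as an engineer would, in place of code of your own. Each camera call takes 0.05 s, during which the arm holds its last target. There are 200 camera calls.

## Working session

There is one attempt and no reset: what is moved stays moved. The work goes in short steps, Python scripts to look and compute and a tool call to move; the robot and the scene stay as the last step left them, time stands still between calls to the robot, and variables do not carry over. Pictures are saved under pics/ and viewed, at most 10 in all, crops included, and the job is handed in when it is done.

Besides the shell and the picture viewer there is one more tool, called after "Call:" by a JSON object that holds its "name" and its "arguments", one argument or row to a line. step_arm: Moves the arm, as the interface text tells. Its arguments: {"type":"object","properties":{"motion":{"type":"array","items":{"type":"array","items":{"type":"number"}}},"force":{"type":"number"}},"required":["motion"]}

```bash
mkdir -p pics; ls
cat > h.py <<'E'
import numpy as np, cv2
from scipy.spatial.transform import Rotation as R
from workcell import bot
def cam(name):
    s=bot.read_state(); img,d=bot.read_camera(name); c=bot.calibration(name)
    K=np.array(c["mtx"])
    if name=="wrist":
        T=np.eye(4);T[:3,:3]=R.from_rotvec(s["tcp_rot"]).as_matrix();T[:3,3]=s["tool_pos"]
        T=T@np.array(c["T_tool_cam"])
    else:
        T=np.eye(4);o=np.array(c["orientation"]);T[:3,:3]=o if o.shape==(3,3) else R.from_rotvec(o).as_matrix();T[:3,3]=c["origin"]
    return img,d,K,T
def ray(K,T,u,v):
    r=np.array([(u-K[0,2])/K[0,0],-(v-K[1,2])/K[1,1],-1.]);return T[:3,3],T[:3,:3]@r
def onz(K,T,u,v,z):
    o,r=ray(K,T,u,v);return o+r*(z-o[2])/r[2]
def bydepth(K,T,u,v,d):
    o,r=ray(K,T,u,v);return o+r*d[int(v),int(u)]
def cloud(d,K,T):
    v,u=np.indices(d.shape);r=np.stack([(u-K[0,2])/K[0,0],-(v-K[1,2])/K[1,1],-np.ones_like(d)],-1)
    return T[:3,3]+(r*d[...,None])@T[:3,:3].T
E
python3 - <<'E'
from h import *
for n in("scene","side"):
    img,d,K,T=cam(n);cv2.imwrite(f"pics/{n}.png",img[...,::-1]);np.savez(n,img=img,d=d,K=K,T=T);print(n,K,T.round(3),bot.calibration(n).keys())
print(bot.read_state()); print(bot.calibration("wrist"))
E
```

```text
pics
scene [[347.8973298    0.         254.16493691]
 [  0.         347.8973298  189.58166849]
 [  0.           0.           1.        ]] [[ 0.887  0.169 -0.43   0.108]
 [-0.461  0.374 -0.805 -0.337]
 [ 0.025  0.912  0.41   0.489]
 [ 0.     0.     0.     1.   ]] dict_keys(['mtx', 'origin', 'orientation'])
side [[469.22458668   0.         259.05842621]
 [  0.         469.22458668 196.70757562]
 [  0.           0.           1.        ]] [[-0.546  0.47  -0.694 -0.12 ]
 [-0.838 -0.316  0.445  0.732]
 [-0.01   0.824  0.566  0.619]
 [ 0.     0.     0.     1.   ]] dict_keys(['mtx', 'origin', 'orientation'])
{'time': 0.1, 'q': array([-1.30193741e+00,  2.64680197e-01,  1.60525577e+00, -1.27400372e-05,
        1.27365917e+00, -3.69325169e-02]), 'joint_vel': array([ 0.00010308,  0.00052134, -0.00045512,  0.00067171, -0.001058  ,
        0.00156571]), 'joint_torque': array([ 1.80349809e-03, -5.16705036e+01, -3.68588018e+01,  5.01117177e-05,
        6.28197929e-03, -5.67797917e-05]), 'tool_pos': array([ 0.20300673, -0.64306326,  0.23007499]), 'tcp_rot': array([-3.10297812e+00, -4.78169855e-01,  3.82701640e-04]), 'wrist_force': array([-0.38062264, -0.57065625,  0.34873402]), 'torque': array([-0.02476865, -0.02059329,  0.01443652]), 'grip_force': 0.0, 'width': 1.0014406809081338}
{'mtx': array([[273.51696068,   0.        , 255.04069126],
       [  0.        , 273.51696068, 190.67206448],
       [  0.        ,   0.        ,   1.        ]]), 'T_tool_cam': array([[-1.70050865e-04,  9.59515731e-01,  2.81654990e-01,
         7.12168575e-02],
       [ 9.99999983e-01,  1.41934527e-04,  1.20226699e-04,
        -6.53925535e-05],
       [ 7.53828414e-05,  2.81655005e-01, -9.59515738e-01,
        -1.42280279e-01],
       [ 0.00000000e+00,  0.00000000e+00,  0.00000000e+00,
         1.00000000e+00]])}
```

View pics/scene.png

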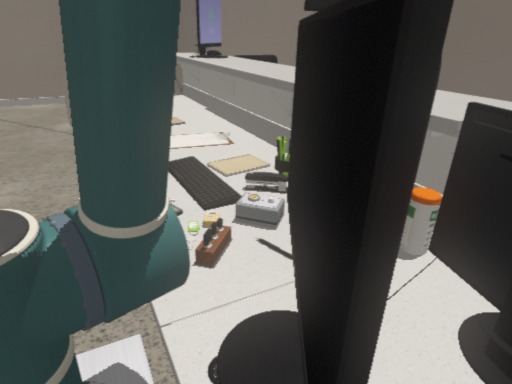

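View pics/side.png

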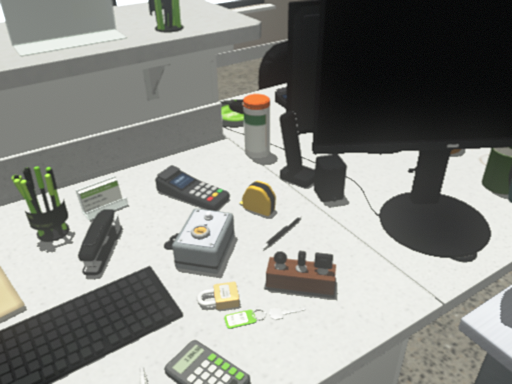

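The side view shows the stand at (301,275) with the disc key at (280,258), slim at (302,258) and square at (323,262). The box is at (205,238) with the plug at (201,231). The staff screen stands on the right. Next I measure coarsely from depth.

Run:
```python
from h import *
f=np.load("side.npz");img,d,K,T=[f[k] for k in("img","d","K","T")]
for n,p in dict(sq=(323,261),slim=(302,257),disc=(280,258),hole=(201,231),standL=(270,272),standR=(333,277)).items():print(n,p,bydepth(K,T,*p,d).round(4))
P=cloud(d,K,T)
def pca(m,n):
    q=P[m];c,(w,h),a=cv2.minAreaRect((q[:,:2]*1000).astype(np.float32));print(n,len(q),q.min(0).round(3),q.max(0).round(3),np.round(c,1),round(w,1),round(h,1),round(a,1))
u,v=np.meshgrid(range(512),range(384))
b=(abs(u-300)<45)&(abs(v-270)<35)
hsv=cv2.cvtColor(img,cv2.COLOR_RGB2HSV)
brown=b&((hsv[...,0]<12)|(hsv[...,0]>170))&(hsv[...,1]>80)
pca(brown&(abs(P[...,2]-.04)<.004),"standtop")
pca(b&(P[...,2]>.062),"heads")
b2=(abs(u-205)<35)&(abs(v-235)<40)
pca(b2&(abs(P[...,2]-.06)<.004),"boxtop")
brass=b2&(hsv[...,0]>12)&(hsv[...,0]<30)&(hsv[...,1]>90)
pca(brass,"brass")
# screen
sc=(u>290)&(v<150)&(img.max(2)<40)&(d>0)
q=P[sc];print("screen",q.min(0),q.max(0))
for p in((300,60),(320,140),(500,140),(420,146)):print(p,bydepth(K,T,*p,d).round(3))
for n,(x0,y0,x1,y1) in dict(st=(255,240,350,300),bx=(165,200,245,275)).items():
    cv2.imwrite(f"pics/{n}.png",cv2.resize(img[y0:y1,x0:x1,::-1],None,fx=5,fy=5,interpolation=cv2.INTER_CUBIC))
a=cv2.imread("pics/st.png");c=cv2.imread("pics/bx.png");H=max(a.shape[0],c.shape[0])
a=a[:,:];o=np.zeros((H,a.shape[1]+c.shape[1],3),np.uint8);o[:a.shape[0],:a.shape[1]]=a;o[:c.shape[0],a.shape[1]:]=c
cv2.imwrite("pics/both.png",cv2.resize(o,None,fx=.9,fy=.9));print(o.shape)
```

```text
sq (323, 261) [0.3303 0.3129 0.0663]
slim (302, 257) [0.3544 0.3404 0.0712]
disc (280, 258) [0.3808 0.3683 0.0631]
hole (201, 231) [0.5263 0.4488 0.0629]
standL (270, 272) [0.3819 0.3887 0.0395]
standR (333, 277) [0.3102 0.3049 0.0401]
standtop 629 [0.304 0.284 0.037] [0.411 0.394 0.043] [357.8 338.2] 118.2 43.6 46.6
heads 379 [-0.12   0.297  0.062] [0.392 0.732 0.619] [137.9 550.2] 102.5 623.8 45.5
boxtop 1432 [0.467 0.368 0.056] [0.608 0.506 0.064] [538.  436.6] 85.8 123.0 43.8
brass 69 [0.518 0.344 0.02 ] [0.674 0.461 0.067] [598.2 403.6] 21.2 190.1 56.2
screen [ 0.28776445 -0.11087937  0.04973605] [0.77794999 0.22434889 0.45552448]
(300, 60) [-0.12   0.732  0.619]
(320, 140) [0.475 0.213 0.209]
(500, 140) [ 0.301 -0.087  0.196]
(420, 146) [0.378 0.046 0.189]
(375, 875, 3)
```

View pics/both.png

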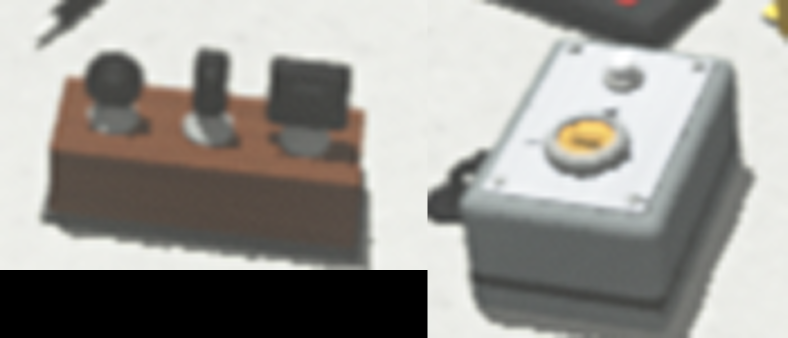

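The crops confirm the layout: disc, slim and square run left to right in the stand, and the brass plug is at crop (585,140). The measured sizes (118x44 and 86x123 mm, tops at 40 and 60 mm) match the given ones. Next I lift above the screen.

Call:
{"name": "step_arm", "arguments": {
  "motion": [
    [5,0,0,-5,0],
    [5,0,0,-10,0],
    [5,0,0,-15,0],
    [5,0,0,-20,0],
    [5,0,0,-25,0],
    [5,0,0,-30,0],
    [5,0,0,-35,0],
    [5,0,0,-38,0],
    [5,0,0,-38,0],
    [5,0,0,-38,0]
  ],
  "force": 60
}}

```text
time: 1.1
tool_pos: [0.2033, -0.644, 0.6115]
tcp_rot: [3.104, 0.478, 0.0]
wrist_force: [-0.6, -0.1, -0.5]
width: 0.584
grip_force: 0.0
```

```bash
cat >> h.py <<'E'
def rel(x,y,z,yaw_y_deg,s=None):
    "target TCP + azimuth of tool y -> row shift"
    s=s or bot.read_state();M=R.from_rotvec(s["tcp_rot"]).as_matrix()
    d=M.T@(np.array([x,y,z])-s["tool_pos"])*100
    a=np.degrees(np.arctan2(M[1,1],M[0,1])); t=(a-yaw_y_deg)  # clockwise +
    return np.round(d,2),round((t+180)%360-180,1),round(a,1)
E
python3 - <<'E'
from h import *
s=bot.read_state();print(s["time"],s["q"],s["tool_pos"],R.from_rotvec(s["tcp_rot"]).as_matrix().round(3),s["width"])
for i,az in enumerate(np.linspace(-70,43,25)):
    r=.65; print(i,np.round(az),rel(r*np.cos(np.radians(az)),r*np.sin(np.radians(az)),.61,az)[0])
E
```

```text
1.1 [-1.30190396e+00  3.01667276e-01  8.70395817e-01 -3.30880522e-06
  1.96839331e+00 -3.68877062e-02] [ 0.20328579 -0.64397914  0.61151725] [[ 0.954  0.301  0.   ]
 [ 0.301 -0.954 -0.001]
 [-0.     0.001 -1.   ]] 0.5840936859551187
0 -70.0 [ 2.81 -2.59  0.15]
1 -65.0 [ 8.13 -3.04  0.15]
2 -61.0 [13.4  -3.93  0.15]
3 -56.0 [18.58 -5.24  0.14]
4 -51.0 [23.63 -6.98  0.14]
5 -46.0 [28.52 -9.12  0.14]
6 -42.0 [ 33.22 -11.66   0.14]
7 -37.0 [ 37.69 -14.57   0.13]
8 -32.0 [ 41.91 -17.84   0.13]
9 -28.0 [ 45.85 -21.45   0.13]
10 -23.0 [ 49.47 -25.37   0.12]
11 -18.0 [ 52.77 -29.57   0.12]
12 -14.0 [ 55.7  -34.03   0.11]
13 -9.0 [ 58.27 -38.72   0.11]
14 -4.0 [ 60.43 -43.6    0.1 ]
15 1.0 [ 62.2  -48.64   0.09]
16 5.0 [ 63.54 -53.81   0.09]
17 10.0 [ 64.45 -59.07   0.08]
18 15.0 [ 64.92 -64.39   0.08]
19 19.0 [ 64.96 -69.73   0.07]
20 24.0 [ 6.456e+01 -7.505e+01  6.000e-02]
21 29.0 [ 6.373e+01 -8.033e+01  6.000e-02]
22 34.0 [ 6.246e+01 -8.552e+01  5.000e-02]
23 38.0 [ 6.078e+01 -9.058e+01  5.000e-02]
24 43.0 [ 5.868e+01 -9.549e+01  4.000e-02]
```

Call:
{"name": "step_arm", "arguments": {
  "motion": [
    [5,4,-2,0,-8],
    [5,8.5,-3,0,-16],
    [5,13,-4,0,-24],
    [5,17.5,-5,0,-32],
    [5,22,-6.5,0,-40],
    [5,26.5,-8.5,0,-48],
    [5,31,-10.5,0,-56],
    [5,35,-13,0,-64],
    [5,39,-15.5,0,-72],
    [5,42.5,-18.5,0,-80],
    [5,46,-21.5,0,-88],
    [5,49,-25,0,-96],
    [5,52,-29,0,-104],
    [5,55,-33,0,-112],
    [5,57.5,-37.5,0,-120],
    [5,59.5,-42,0,-128],
    [5,61.5,-46.5,0,-136],
    [5,63,-51,0,-144],
    [5,64,-56,0,-144],
    [5,64.5,-60.5,0,-144]
  ]
}}

```text
time: 3.1
tool_pos: [0.6361, 0.1298, 0.607]
tcp_rot: [-0.502, -3.095, 0.003]
wrist_force: [0.4, 0.1, 0.8]
width: 0.592
grip_force: 0.0
```

Run:
```python
from h import *
s=bot.read_state();print(s["time"],s["q"],s["tool_pos"],s["width"])
for az,r in((15,.65),(20,.65),(25,.65),(30,.65),(35,.65),(40,.64),(42,.60),(42,.55)):
    print(az,rel(r*np.cos(np.radians(az)),r*np.sin(np.radians(az)),.61,134))
```

```text
3.1 [ 1.62791419e-01  2.43743104e-01  9.52236074e-01  2.78131970e-04
  1.95208492e+00 -1.08601999e+00] [0.63609112 0.12979929 0.60695766] 0.5917195984710388
15 (array([ 2.  ,  3.38, -0.3 ]), np.float64(-62.4), np.float64(71.6))
20 (array([ 5.33,  7.98, -0.3 ]), np.float64(-62.4), np.float64(71.6))
25 (array([ 9.04, 12.26, -0.29]), np.float64(-62.4), np.float64(71.6))
30 (array([13.12, 16.2 , -0.27]), np.float64(-62.4), np.float64(71.6))
35 (array([17.52, 19.77, -0.26]), np.float64(-62.4), np.float64(71.6))
40 (array([22.74, 22.1 , -0.23]), np.float64(-62.4), np.float64(71.6))
42 (array([26.64, 19.75, -0.2 ]), np.float64(-62.4), np.float64(71.6))
42 (array([29.11, 15.41, -0.18]), np.float64(-62.4), np.float64(71.6))
```

Call:
{"name": "step_arm", "arguments": {
  "motion": [
    [5,2,4,0,-8],
    [5,5,8,0,-16],
    [5,8.5,12,0,-24],
    [5,12.5,15,0,-32],
    [5,16,18.5,0,-40],
    [5,20,21,0,-48],
    [5,24,21,0,-56],
    [5,26.5,19,0,-62],
    [5,27.5,18.5,5,-62],
    [5,27.5,18.5,10,-62],
    [5,27.5,18.5,15,-62],
    [5,27.5,18.5,20,-62],
    [5,27.5,18.5,25,-62],
    [5,27.5,18.5,30,-62],
    [5,27.5,18.5,35,-62],
    [5,27.5,18.5,35,-62],
    [5,27.5,18.5,35,-62],
    [5,27.5,18.5,35,-62]
  ]
}}

```text
time: 4.9
tool_pos: [0.4353, 0.3911, 0.2643]
tcp_rot: [-1.163, 2.914, 0.002]
wrist_force: [0.5, 0.3, 0.5]
width: 0.584
grip_force: 0.0
```

Run:
```python
from h import *
s=bot.read_state();print(s["time"],s["q"],s["tool_pos"],s["width"])
img,d,K,T=cam("wrist");np.savez("w1",img=img,d=d,K=K,T=T);cv2.imwrite("pics/w1.png",img[...,::-1])
```

```text
4.9 [ 6.89478166e-01  7.29207753e-02  1.76435909e+00 -5.84371826e-06
  1.29991024e+00 -1.64091555e+00] [0.43528716 0.39114548 0.2642886 ] 0.5838964880656479
```

View pics/w1.png

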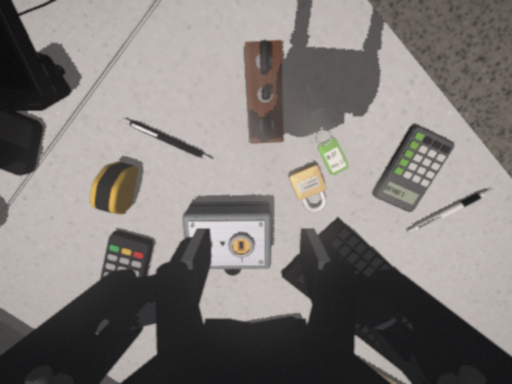

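The wrist view shows the stand at (265,92) with the square key on top at (265,55), and the box with the brass plug at (241,245), slot vertical. I now measure both in this image.

```bash
cat > m.py <<'E'
from h import *
def rect(K,T,mask,z,n):
    cs,_=cv2.findContours(mask.astype(np.uint8),cv2.RETR_EXTERNAL,cv2.CHAIN_APPROX_NONE);c=max(cs,key=cv2.contourArea)
    q=np.array([onz(K,T,*p[0],z)[:2] for p in c])*1000
    (cx,cy),(w,h),a=cv2.minAreaRect(q.astype(np.float32));print(n,"c",round(cx,1),round(cy,1),"size",round(w,1),round(h,1),"ang",round(a,1));return cx,cy
E
python3 - <<'E'
from m import *
f=np.load("w1.npz");img,d,K,T=[f[k] for k in("img","d","K","T")]
P=cloud(d,K,T);hsv=cv2.cvtColor(img,cv2.COLOR_RGB2HSV);H,S,V=cv2.split(hsv)
u,v=np.meshgrid(range(512),range(384))
b=(abs(u-265)<35)&(abs(v-92)<65)
top=b&(abs(P[...,2]-.04)<.008)
rect(K,T,cv2.morphologyEx((b&(P[...,2]>.03)).astype(np.uint8),cv2.MORPH_OPEN,np.ones((3,3))),.04,"stand(all above 30mm, at z40)")
q=P[top];print("top z",np.median(q[:,2]))
hd=b&(P[...,2]>.07)&(P[...,2]<.09)
n,l,st,c=cv2.connectedComponentsWithStats(hd.astype(np.uint8))
for i in range(1,n):
    if st[i,4]>8:print("head",c[i].round(1),st[i],rect(K,T,l==i,.079,"h"),np.median(P[l==i],0).round(4))
b2=(abs(u-241)<35)&(abs(v-243)<30)
br=b2&(H>10)&(H<30)&(S>100)
print(br.sum());x=rect(K,T,cv2.morphologyEx(br.astype(np.uint8),cv2.MORPH_CLOSE,np.ones((9,9))),.066,"plug")
pl=(abs(u-228)<50)&(abs(v-240)<40)&(P[...,2]>.055)&(P[...,2]<.065)
rect(K,T,cv2.morphologyEx(pl.astype(np.uint8),cv2.MORPH_OPEN,np.ones((3,3))),.06,"box");print("box z",np.median(P[pl][:,2]), "plug z",np.median(P[br][:,2]))
sl=b2&(V<110)&(abs(u-241)<8)&(abs(v-245)<8);print("dark slot px",sl.sum(),np.argwhere(sl).mean(0)[::-1])
a=img[30:150,235:295,::-1];c=img[215:275,205:277,::-1]
a=cv2.resize(a,None,fx=5,fy=5,interpolation=2);c=cv2.resize(c,(480,400),interpolation=2)
o=np.zeros((600,790,3),np.uint8);o[:,:300]=a;o[:400,310:]=c;cv2.imwrite("pics/w1c.png",o)
E
```

```text
stand(all above 30mm, at z40) c 360.2 337.8 size 122.1 43.9 ang 46.6
top z 0.03971628526397114
h c 335.1 310.5 size 30.8 9.8 ang 44.3
head [264.6  55.4] [260  40  10  32 294] (335.0943298339844, 310.463134765625) [0.3346 0.3102 0.0781]
h c 360.7 337.6 size 12.8 9.1 ang 43.9
head [266.1  92.1] [262  86   9  13 109] (360.6548156738281, 337.6186828613281) [0.3606 0.3376 0.078 ]
h c 386.2 364.9 size 11.4 8.2 ang 44.0
head [267.3 126.5] [264 121   8  11  68] (386.24114990234375, 364.89642333984375) [0.3867 0.3658 0.0711]
173
plug c 527.7 451.5 size 21.9 21.4 ang 1.4
box c 537.9 436.0 size 83.4 119.7 ang 43.5
box z 0.05914142705368669 plug z 0.06529579634406818
dark slot px 17 [240.94117647 244.64705882]
```

View pics/w1c.png

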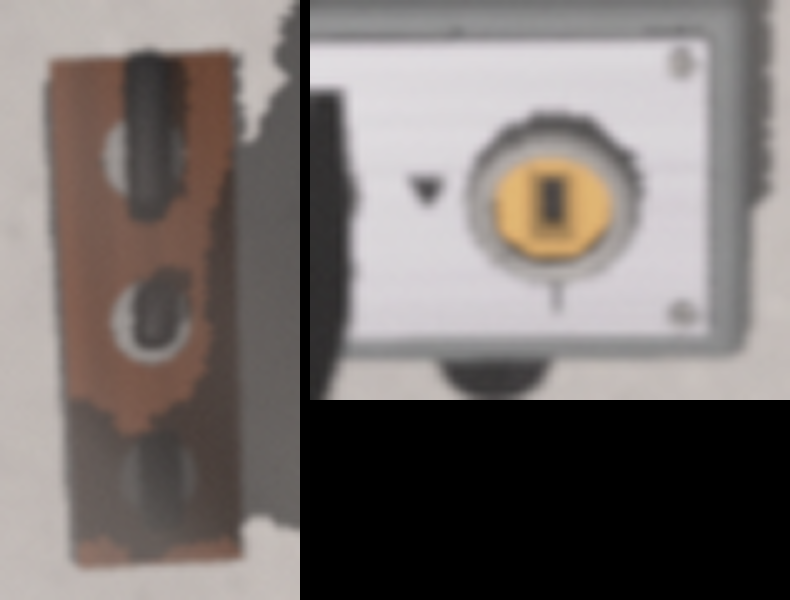

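The crop shows the square head edge-on at crop (150,135) over its collar, and the slot upright in the plug at crop (552,200). Measured sizes agree. I move above the square key and measure again from close up.

Run:
```python
from h import *
print(rel(.3345,.3104,.125,136.7))
```

```text
(array([13.02,  1.1 , 13.95]), np.float64(-3.2), np.float64(133.5))
```

Call:
{"name": "step_arm", "arguments": {
  "motion": [
    [5,4,0.4,0,-1],
    [5,8,0.8,2,-2],
    [5,11,1.1,5,-3.2],
    [5,13,1.1,9,-3.2],
    [5,13,1.1,12,-3.2],
    [5,13,1.1,14,-3.2],
    [5,13,1.1,14,-3.2],
    [5,13,1.1,14,-3.2]
  ]
}}

```text
time: 5.75
tool_pos: [0.3339, 0.31, 0.124]
tcp_rot: [-1.244, 2.88, 0.002]
wrist_force: [-0.1, -0.4, 0.9]
width: 0.587
grip_force: 0.0
```

Run:
```python
from m import *
img,d,K,T=cam("wrist");np.savez("w2",img=img,d=d,K=K,T=T)
P=cloud(d,K,T);b=(np.hypot(P[...,0]-.3345,P[...,1]-.3104)<.03)&(P[...,2]>.07)&(P[...,2]<.09)
n,l,st,c=cv2.connectedComponentsWithStats(b.astype(np.uint8))
for i in range(1,n):
    if st[i,4]>20:
        print(st[i]);rect(K,T,l==i,.079,"head");print(np.median(P[l==i][:,2]))
cv2.imwrite("pics/w2.png",img[...,::-1])
s=bot.read_state();print(s["tool_pos"],s["q"]);print(rel(.3345,.3104,.0515,136.7))
```

```text
[248 189  14  43 569]
head c 332.9 308.8 size 32.7 9.6 ang 46.3
0.07805271468530445
[0.3342767  0.31029102 0.12436598] [ 6.93591419e-01 -6.31544070e-02  2.17068263e+00 -1.42697874e-05
  1.02871582e+00 -1.69261429e+00]
(array([ 0.02, -0.  ,  7.29]), np.float64(0.0), np.float64(136.7))
```

View pics/w2.png

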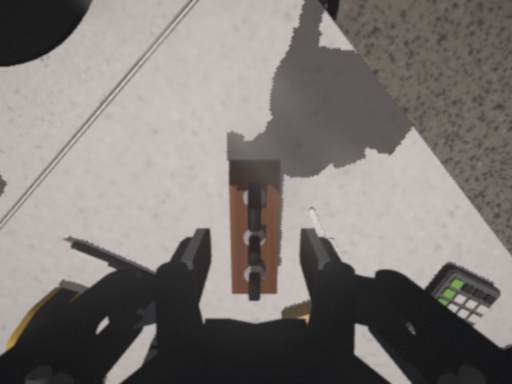

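The square head at (255,210) lies midway between the fingers at 210 and 302. I descend and grip.

Call:
{"name": "step_arm", "arguments": {
  "motion": [
    [5,0.1,0,2.5,0],
    [5,0.1,0,5,0],
    [5,0.1,0,6.5,0],
    [5,0.1,0,7.2,0],
    [5,0.1,0,7.2,0],
    [0.5,0.1,0,7.2,0],
    [0.5,0.1,0,7.2,0],
    [0.5,0.1,0,7.2,0],
    [0.5,0.1,0,7.2,0],
    [0.5,0.1,0,7.2,0],
    [0.5,0.1,0,7.2,0],
    [0.5,0.1,0,7.2,0],
    [0.5,0.1,0,7.2,0]
  ],
  "force": 50
}}

```text
time: 7.1
tool_pos: [0.3324, 0.3085, 0.0506]
tcp_rot: [-1.245, 2.882, 0.001]
wrist_force: [-0.4, -0.7, 6.0]
width: 0.109
grip_force: 50.2
```

Call:
{"name": "step_arm", "arguments": {
  "motion": [
    [0.5,0,0,-0.5,0],
    [0.5,0,0,-1.5,0],
    [0.5,0,0,-3,0],
    [0.5,0,0,-5,0],
    [0.5,0,0,-8,0],
    [0.5,0,0,-12,0],
    [0.5,0,0,-12,0],
    [0.5,0,0,-12,0]
  ],
  "force": 90
}}

```text
time: 7.9
tool_pos: [0.3318, 0.3083, 0.1708]
tcp_rot: [-1.245, 2.882, 0.002]
wrist_force: [-0.6, -0.3, -1.2]
width: 0.102
grip_force: 88.3
```

Run:
```python
from h import *
s=bot.read_state();print(s["tool_pos"],s["width"],s["grip_force"])
u=np.array([np.cos(np.radians(43.6)),np.sin(np.radians(43.6))])
h=np.array([.5265,.4505]);p=h+u*.05
print(rel(*p,.17,133.6))
img,d,K,T=cam("side");cv2.imwrite("pics/s2.png",img[...,::-1])
```

```text
[0.33178852 0.30827491 0.17084299] 0.1023200298227416 88.27656269073486
(array([-28.7 ,  -4.7 ,   0.16]), np.float64(3.1), np.float64(136.7))
```

View pics/s2.png

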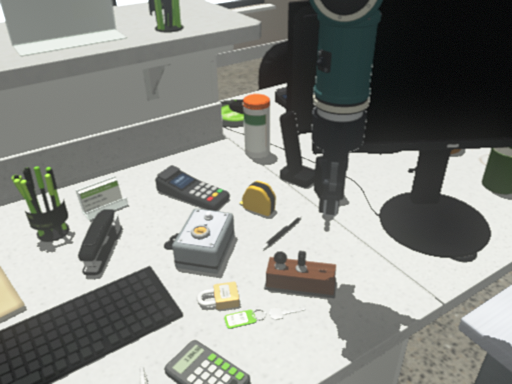

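The key has come out with the gripper (blade at (327,222)), and the other two keys are still in the stand. Next I carry it past the switch for a clear wrist view of the hole.

Call:
{"name": "step_arm", "arguments": {
  "motion": [
    [0.5,-4,-0.6,0,1],
    [0.5,-8,-1.3,0,2],
    [0.5,-12,-2,0,3.1],
    [0.5,-16,-2.6,0,3.1],
    [0.5,-20,-3.3,0,3.1],
    [0.5,-24,-3.9,0,3.1],
    [0.5,-27,-4.4,0,3.1],
    [0.5,-28.7,-4.7,0,3.1],
    [0.5,-28.7,-4.7,0,3.1],
    [0.5,-28.7,-4.7,0,3.1]
  ]
}}

```text
time: 8.95
tool_pos: [0.561, 0.4834, 0.1665]
tcp_rot: [1.165, -2.912, 0.002]
wrist_force: [-0.1, 0.5, -1.1]
width: 0.098
grip_force: 88.3
```

Run:
```python
from m import *
s=bot.read_state()
img,d,K,T=cam("wrist");np.savez("w3",img=img,d=d,K=K,T=T);cv2.imwrite("pics/w3.png",img[...,::-1])
P=cloud(d,K,T);H,S,V=cv2.split(cv2.cvtColor(img,cv2.COLOR_RGB2HSV))
near=np.hypot(P[...,0]-.5265,P[...,1]-.4505)<.025
br=near&(H>10)&(H<30)&(S>100)
print(br.sum(),np.median(P[br][:,2]) if br.any() else 0)
if br.any():rect(K,T,cv2.morphologyEx(br.astype(np.uint8),cv2.MORPH_CLOSE,np.ones((11,11))),.066,"plug")
print(s["tool_pos"],s["q"],rel(.527,.451,.17,133.6))
```

```text
19 0.3091246560912505
plug c 605.7 317.0 size 0.0 0.0 ang 0.0
[0.56097243 0.48343042 0.16648215] [ 6.77608411e-01  4.29823412e-01  1.50528808e+00  1.13303809e-04
  1.21159760e+00 -1.65453278e+00] (array([ 4.68, -0.01, -0.26]), np.float64(0.0), np.float64(133.6))
```

View pics/w3.png

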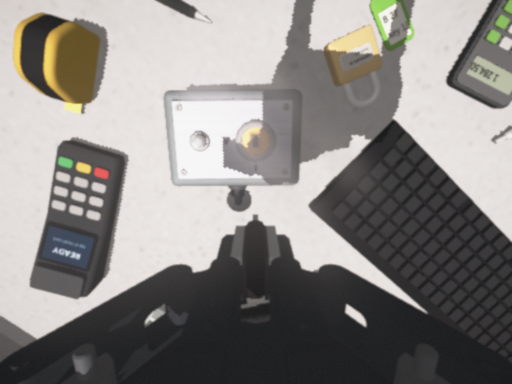

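The plug is at (256,140), partly in shadow; the held key's blade is in front of the gripper at (256,240).

Run:
```python
from m import *
f=np.load("w3.npz");img,d,K,T=[f[k] for k in("img","d","K","T")]
u,v=np.meshgrid(range(512),range(384));H,S,V=cv2.split(cv2.cvtColor(img,cv2.COLOR_RGB2HSV))
P=cloud(d,K,T)
b=(np.hypot(u-256,v-140)<18)
br=b&(H>8)&(H<32)&(S>70);print(br.sum(),np.median(P[br],0))
rect(K,T,cv2.morphologyEx(br.astype(np.uint8),cv2.MORPH_CLOSE,np.ones((11,11))),.066,"plug")
ring=(np.hypot(u-256,v-140)<30)&(P[...,2]>.0635)&(P[...,2]<.075)
rect(K,T,ring,.069,"ring+plug")
box=(abs(u-235)<80)&(abs(v-137)<60)&(P[...,2]>.05);rect(K,T,cv2.morphologyEx(box.astype(np.uint8),cv2.MORPH_OPEN,np.ones((5,5))),.058,"box")
rect(K,T,(V>0)&(abs(u-235)<80)&(abs(v-137)<60)&(P[...,2]>.058)&(P[...,2]<.063),.06,"plate")
# key blade & tip region by depth
k=(abs(u-256)<12)&(v>190)&(v<300)
for vv in range(200,300,8):print(vv,[tuple((P[vv,uu]*1000).round(0)) for uu in(250,256)],)
o=cv2.resize(img[115:165,225:290,::-1],None,fx=6,fy=6,interpolation=2)
o2=cv2.resize(img[200:320,216:296,::-1],None,fx=4,fy=4,interpolation=2)
z=np.zeros((480,720,3),np.uint8);z[:300,:390]=o;z[:480,395:715]=o2;cv2.imwrite("pics/w3c.png",z)
```

```text
65 [0.52404571 0.44624947 0.06551728]
plug c 526.5 446.1 size 19.8 6.4 ang 0.3
ring+plug c 526.3 451.5 size 35.4 35.3 ang 17.8
box c 539.7 437.3 size 85.8 120.9 ang 44.1
plate c 540.1 437.3 size 78.1 112.9 ang 43.7
200 [(np.float64(586.0), np.float64(499.0), np.float64(2.0)), (np.float64(581.0), np.float64(505.0), np.float64(-1.0))]
208 [(np.float64(594.0), np.float64(507.0), np.float64(-1.0)), (np.float64(589.0), np.float64(512.0), np.float64(-1.0))]
216 [(np.float64(601.0), np.float64(513.0), np.float64(1.0)), (np.float64(559.0), np.float64(482.0), np.float64(133.0))]
224 [(np.float64(553.0), np.float64(472.0), np.float64(173.0)), (np.float64(551.0), np.float64(475.0), np.float64(173.0))]
232 [(np.float64(553.0), np.float64(473.0), np.float64(183.0)), (np.float64(551.0), np.float64(475.0), np.float64(182.0))]
240 [(np.float64(553.0), np.float64(473.0), np.float64(192.0)), (np.float64(551.0), np.float64(475.0), np.float64(192.0))]
248 [(np.float64(555.0), np.float64(475.0), np.float64(194.0)), (np.float64(553.0), np.float64(477.0), np.float64(194.0))]
256 [(np.float64(558.0), np.float64(478.0), np.float64(194.0)), (np.float64(556.0), np.float64(480.0), np.float64(195.0))]
264 [(np.float64(562.0), np.float64(481.0), np.float64(193.0)), (np.float64(559.0), np.float64(483.0), np.float64(194.0))]
272 [(np.float64(565.0), np.float64(484.0), np.float64(193.0)), (np.float64(562.0), np.float64(485.0), np.float64(195.0))]
280 [(np.float64(568.0), np.float64(487.0), np.float64(194.0)), (np.float64(566.0), np.float64(489.0), np.float64(194.0))]
288 [(np.float64(571.0), np.float64(490.0), np.float64(193.0)), (np.float64(569.0), np.float64(492.0), np.float64(194.0))]
296 [(np.float64(574.0), np.float64(493.0), np.float64(194.0)), (np.float64(572.0), np.float64(495.0), np.float64(195.0))]
```

View pics/w3c.png

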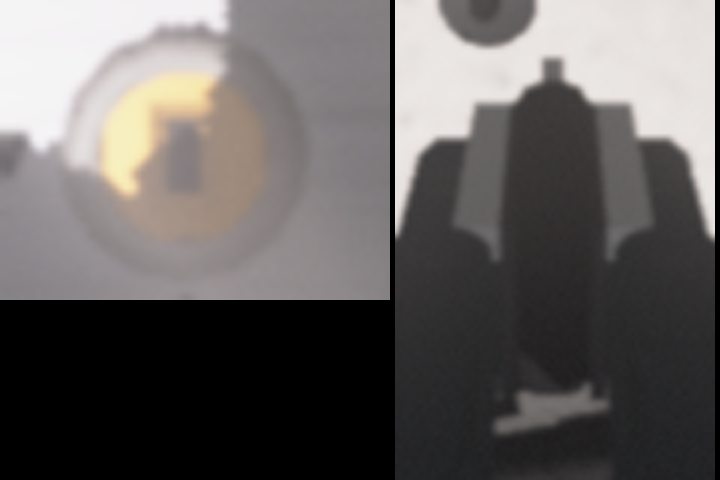

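The slot is centred at crop (183,155), i.e. image (255.6,140.6). The key's blade and head are centred at u≈255.4, so lateral alignment is good. The key centre sits about 2.8 mm beyond the TCP, so the measured TCP target is about (0.5245, 0.449).

Call:
{"name": "step_arm", "arguments": {
  "motion": [
    [0.5,2,0,0,0],
    [0.5,4,0,0,0],
    [0.5,5,0,0,0],
    [0.5,5,0,0,0],
    [0.5,5,0,0,0],
    [0.5,5,0,0,0]
  ]
}}

```text
time: 9.6
tool_pos: [0.5267, 0.4505, 0.1696]
tcp_rot: [-1.167, 2.916, 0.001]
wrist_force: [0.5, 0.1, -1.4]
width: 0.095
grip_force: 88.2
```

Run:
```python
from m import *
s=bot.read_state();print(s["tool_pos"],s["wrist_force"],rel(.5245,.4489,.1265,133.6))
img,d,K,T=cam("side");f0=np.load("side.npz")
# side view: blade column vs plug
cv2.imwrite("pics/s3.png",cv2.resize(img[130:260,140:270,::-1],(585,585),interpolation=2))
```

```text
[0.52665877 0.45046185 0.16964956] [ 0.45310021  0.10780411 -1.41771628] (array([0.27, 0.04, 4.31]), np.float64(0.0), np.float64(133.6))
```

View pics/s3.png

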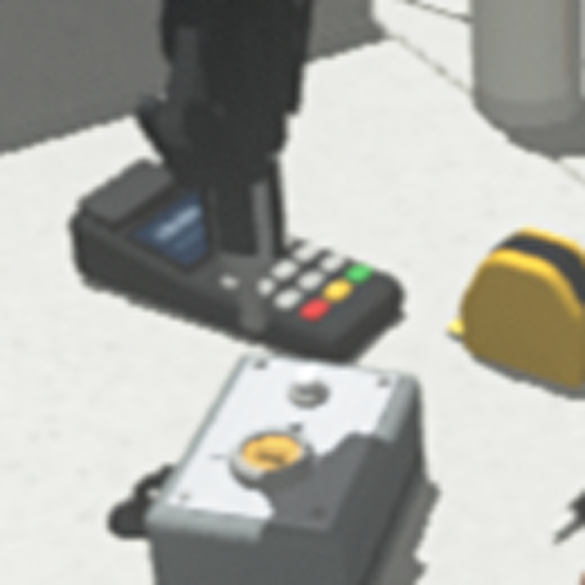

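Run:
```python
from m import *
f=np.load("side.npz");K,T=f["K"],f["T"]
def proj(p):
    c=T[:3,:3].T@(np.array(p)-T[:3,3]);return np.array([K[0,2]+K[0,0]*c[0]/-c[2],K[1,2]-K[1,1]*c[1]/-c[2]])
h=onz(K,T,200,231.1,.066);print("hole by side",h)
print("tip pred if over hole",proj([h[0],h[1],.129]),"seen 196.2 202.9")
t=onz(K,T,196.2,202.9,.129);print("tip by side",t, "shift",h-t)
u=np.array([-np.cos(np.radians(43.6)),-np.sin(np.radians(43.6))]);y=np.array([np.cos(np.radians(133.6)),np.sin(np.radians(133.6))])
print("tool dx,dy mm",(h-t)[:2]@u*1000,(h-t)[:2]@y*1000)
```

```text
hole by side [0.52344953 0.45209771 0.066     ]
tip pred if over hole [197.16548965 203.84689191] seen 196.2 202.9
tip by side [0.52709688 0.4522022  0.129     ] shift [-0.00364735 -0.0001045  -0.063     ]
tool dx,dy mm 2.713370198413328 2.439611490911918
```

Call:
{"name": "step_arm", "arguments": {
  "motion": [
    [0.5,0.27,0.06,0,0],
    [0.5,0.27,0.06,2,0],
    [0.5,0.27,0.06,4,0],
    [0.5,0.27,0.06,5.5,0],
    [0.5,0.27,0.06,6,0],
    [0.5,0.27,0.06,6.3,0],
    [0.5,0.27,0.06,6.5,0],
    [0.5,0.27,0.06,6.7,0],
    [0.5,0.27,0.06,6.7,0],
    [0.5,0.27,0.06,6.7,0]
  ],
  "force": 110
}}

```text
time: 10.65
tool_pos: [0.5242, 0.4488, 0.103]
tcp_rot: [-1.167, 2.916, 0.0]
wrist_force: [0.3, -0.4, -1.0]
width: 0.098
grip_force: 107.3
```

Call:
{"name": "step_arm", "arguments": {
  "motion": [
    [0.5,0,0,0.2,0],
    [0.5,0,0,0.4,0],
    [0.5,0,0,0.6,0],
    [0.5,0,0,0.6,0],
    [0.5,0,0,0.6,0]
  ]
}}

```text
time: 11.15
tool_pos: [0.5244, 0.4491, 0.0964]
tcp_rot: [-1.167, 2.915, 0.001]
wrist_force: [2.4, 1.9, -0.7]
width: 0.097
grip_force: 107.8
```

Call:
{"name": "step_arm", "arguments": {
  "motion": [
    [0.5,-0.04,0,0.2,2],
    [0.5,-0.04,0,0.4,-2],
    [0.5,-0.04,0,0.6,2],
    [0.5,-0.04,0,0.8,-2],
    [0.5,-0.04,0,1.0,2],
    [0.5,-0.04,0,1.2,-2],
    [0.5,-0.04,0,1.2,0],
    [0.5,-0.04,0,1.2,0]
  ]
}}

```text
time: 11.95
tool_pos: [0.5252, 0.4496, 0.0859]
tcp_rot: [-1.166, 2.914, 0.001]
wrist_force: [1.7, 1.5, 5.4]
width: 0.1
grip_force: 108.7
```

Call:
{"name": "step_arm", "arguments": {
  "motion": [
    [0.5,-0.03,0,0.2,3],
    [0.5,-0.03,0,0.4,-3],
    [0.5,-0.03,0,0.6,3],
    [0.5,-0.03,0,0.8,-3],
    [0.5,-0.03,0,1.0,3],
    [0.5,-0.03,0,1.1,-3],
    [0.5,-0.03,0,1.1,0],
    [0.5,-0.03,0,1.1,0]
  ]
}}

```text
time: 12.75
tool_pos: [0.5254, 0.4498, 0.0767]
tcp_rot: [-1.166, 2.914, 0.001]
wrist_force: [-2.0, -1.6, 13.3]
width: 0.097
grip_force: 110.0
```

Call:
{"name": "step_arm", "arguments": {
  "motion": [
    [0.5,0.02,0,0.15,3],
    [0.5,0.02,0,0.3,-3],
    [0.5,0.02,0,0.3,3],
    [0.5,0.02,0,0.3,-3],
    [0.5,0.02,0,0.3,0],
    [0.5,0.02,0,0.3,0],
    [0.5,0.02,0,0.3,0]
  ]
}}

```text
time: 13.45
tool_pos: [0.5255, 0.4498, 0.0765]
tcp_rot: [-1.167, 2.913, 0.001]
wrist_force: [-5.9, -4.5, 25.6]
width: 0.098
grip_force: 111.7
```

Run:
```python
from m import *
s=bot.read_state();print(s["tool_pos"],s["wrist_force"],s["torque"],s["q"],R.from_rotvec(s["tcp_rot"]).as_matrix()[:,2])
img,d,K,T=cam("side");cv2.imwrite("pics/s4.png",cv2.resize(img[130:260,140:270,::-1],(585,585),interpolation=2))
```

```text
[0.52551921 0.44984927 0.07651596] [-5.90747403 -4.47086634 25.61919467] [-0.82569846  1.04987005  0.05511566] [ 6.72077658e-01  4.16743539e-01  1.70120486e+00 -2.52222213e-04
  1.02003551e+00 -1.66070417e+00] [ 0.00295776  0.00207866 -0.99999347]
```

View pics/s4.png

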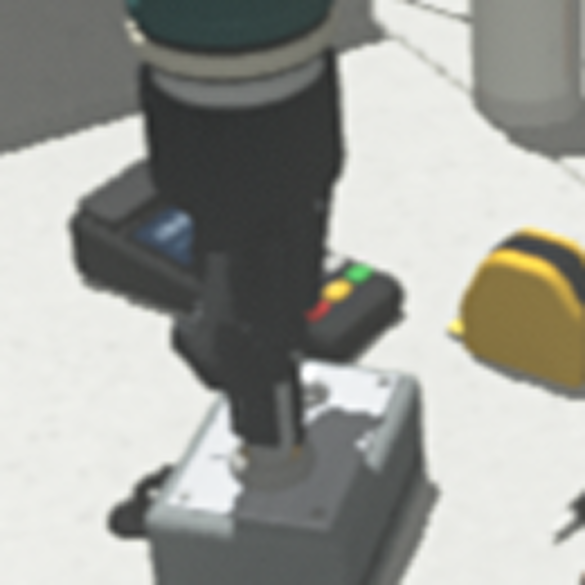

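It has stalled at z = 0.0765, which is the expected home height (0.0766), with 25 N push; the picture shows the collar down inside the ring. I start turning, moving the TCP round the key's axis (about 2 mm off the TCP).

Call:
{"name": "step_arm", "arguments": {
  "motion": [
    [0.5,0.03,0.02,0,6],
    [0.5,0.03,0.04,0,12],
    [0.5,0.02,0.06,0,18],
    [0.5,0.01,0.09,0,24],
    [0.5,0,0.11,0,30],
    [0.5,0,0.11,0,30]
  ]
}}

```text
time: 14.1
tool_pos: [0.5248, 0.4511, 0.0765]
tcp_rot: [-0.37, 3.116, 0.004]
wrist_force: [-4.2, -3.8, 24.7]
width: 0.099
grip_force: 111.5
```

```bash
cat > st.py <<'E'
from h import *
s=bot.read_state();M=R.from_rotvec(s["tcp_rot"]).as_matrix()
print(s["tool_pos"],"F tool",(M.T@s["wrist_force"]).round(1),"Tq tool",(M.T@s["torque"]).round(3),"yaw y",np.degrees(np.arctan2(M[1,1],M[0,1])).round(1),s["grip_force"],s["width"],s["q"][5])
E
python3 st.py
```

```text
[0.52483686 0.45109162 0.07652981] F tool [  4.9  -2.6 -24.7] Tq tool [0.428 1.144 0.042] yaw y 103.5 111.52692317962646 0.09914951972464232 -1.133317901975788
```

Call:
{"name": "step_arm", "arguments": {
  "motion": [
    [0.5,0.03,0.01,0,6],
    [0.5,0.03,0.02,0,12],
    [0.5,0.02,0.04,0,18],
    [0.5,0.01,0.06,0,24],
    [0.5,0,0.09,0,30],
    [0.5,0,0.09,0,30]
  ]
}}

```text
time: 14.7
tool_pos: [0.5249, 0.4525, 0.0766]
tcp_rot: [0.449, 3.106, 0.007]
wrist_force: [-4.2, -1.8, 22.2]
width: 0.095
grip_force: 111.4
```

```bash
python3 st.py
```

```text
[0.52491312 0.45250823 0.07657031] F tool [  3.5  -2.8 -22.2] Tq tool [ 0.725  0.637 -0.049] yaw y 73.5 111.35112762451172 0.09548303929977182 -0.6086039637717425
```

Call:
{"name": "step_arm", "arguments": {
  "motion": [
    [0.5,0.02,0.01,0,6],
    [0.5,0.02,0.02,0,12],
    [0.5,0.01,0.04,0,18],
    [0.5,0.01,0.06,0,24],
    [0.5,0,0.08,0,30],
    [0.5,0,0.08,0,30],
    [0.5,0,0.08,0,30],
    [0.5,0,0.08,0,30]
  ]
}}

```text
time: 15.5
tool_pos: [0.5257, 0.4537, 0.0766]
tcp_rot: [1.235, 2.886, 0.01]
wrist_force: [-3.6, 0.0, 22.4]
width: 0.097
grip_force: 111.1
```

```bash
python3 st.py
python3 - <<'E'
from m import *
img,d,K,T=cam("side");cv2.imwrite("pics/s5.png",cv2.resize(img[170:260,150:250,::-1],(600,540),interpolation=2))
E
```

```text
[0.52567714 0.45372773 0.07655937] F tool [  2.5  -2.4 -22.4] Tq tool [ 0.636  0.172 -0.037] yaw y 43.7 111.12541794776917 0.0967755312674656 -0.08666977317652709
```

Call:
{"name": "step_arm", "arguments": {
  "motion": [
    [0.5,0.02,-0.01,0,3],
    [0.5,0.02,-0.01,0,3],
    [0.5,0.02,-0.01,0,3],
    [0.5,0.02,-0.01,0,3]
  ]
}}

```text
time: 15.95
tool_pos: [0.5256, 0.4538, 0.0766]
tcp_rot: [1.31, 2.852, 0.011]
wrist_force: [-2.3, -0.5, 21.7]
width: 0.095
grip_force: 111.1
```

```bash
python3 st.py
python3 - <<'E'
from m import *
f=np.load("side.npz");K,T,i0=f["K"],f["T"],f["img"]
img,d,_,_=cam("side")
def reg(i): 
    r=i[208:226,200:218].reshape(-1,3).astype(int); s=r.max(1)-r.min(1); return r[np.argsort(-s)[:8]].tolist()
print("before",reg(i0));print("after",reg(img))
# other keys: head heights, box region
P=cloud(d,K,T)
for n,(x,y) in dict(slim=(.3595,.3375),disc=(.3855,.365)).items():
    m=(np.hypot(P[...,0]-x,P[...,1]-y)<.012);print(n,P[m][:,2].max())
E
```

```text
[0.52562243 0.45378886 0.07658192] F tool [  1.1  -1.9 -21.7] Tq tool [ 0.576  0.074 -0.081] yaw y 40.7 111.10408544540405 0.0947892165259448 -0.033955772798218556
before [[220, 226, 229], [208, 214, 217], [206, 211, 215], [199, 205, 207], [194, 200, 202], [207, 212, 215], [180, 188, 187], [195, 199, 203]]
after [[215, 220, 225], [219, 223, 228], [225, 230, 234], [183, 188, 192], [188, 193, 196], [194, 198, 202], [205, 210, 213], [190, 194, 198]]
slim 0.490783998074075
disc 0.4800925982423667
```

Run:
```python
from m import *
f=np.load("w3.npz");img,d,K,T=cam("wrist")
a=f["d"][222:300,236:276];b=d[222:300,236:276];print("depth diff mm median, frac>2mm",np.median(b-a)*1000,(abs(b-a)>.002).mean())
def strip(d,v):
    r=d[v,225:290]; m=np.where(abs(r-np.median(d[v,250:262]))<.004)[0]+225; return m.min(),m.max()
for v in(230,240,260,280):print(v,strip(f["d"],v),strip(d,v))
def proj(p):
    c=T[:3,:3].T@(np.array(p)-T[:3,3]);return np.array([K[0,2]+K[0,0]*c[0]/-c[2],K[1,2]-K[1,1]*c[1]/-c[2]])
p=proj([.5605,.415,.07]);print(p)
u,v=p.astype(int);r=img[max(v-12,0):v+12,max(u-12,0):u+12].reshape(-1,3).astype(int)
print(r[np.argsort(-(r.max(1)-r.min(1)))[:6]].tolist())
g=np.load("w3.npz")["img"][130:150,190:210].reshape(-1,3).astype(int);print("before",g[np.argsort(-(g.max(1)-g.min(1)))[:4]].tolist())
```

```text
depth diff mm median, frac>2mm -0.20366907 0.11698717948717949
230 (np.int64(236), np.int64(276)) (np.int64(239), np.int64(273))
240 (np.int64(234), np.int64(275)) (np.int64(234), np.int64(277))
260 (np.int64(247), np.int64(264)) (np.int64(247), np.int64(264))
280 (np.int64(247), np.int64(264)) (np.int64(247), np.int64(264))
[257.20362061 309.21507013]
[[208, 200, 201], [206, 198, 199], [212, 204, 206], [211, 203, 205], [195, 188, 188], [199, 192, 194]]
before [[207, 201, 198], [212, 205, 203], [213, 206, 204], [210, 203, 201]]
```

The head sits unchanged in the grip, so the key has turned 93° with the tool, and even with 0.2 rad lag the plug is past 1.4 rad. The height is still home and the push is 22 N. I hand the job in.

```bash
python3 -c "
from workcell import bot
print(bot.finish_job())"
```

```text
the job is handed in; nothing more can be done
None
```

The job is handed in; no verdict came back. By my readings the shutter key is home in the switch, turned about 93° clockwise and still gripped at 111 N, and the other two keys were still in the stand when last seen, after the lift; I viewed 11 pictures, one over the limit of 10.

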